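Put the lid on the loaded lens case and clamp it down

ROBOT

A 6-joint arm with a two-finger parallel gripper is mounted at the origin on the work surface. World frame = base frame: x ahead of the robot, y to its left, z up, the work surface at z = 0. Lengths are in m, angles in rad, forces in N, time in s.
With the tool pointing down it reaches from about 0.3 to 0.775 m from the base axis. Payload 14.6 kg.
Tool frame: the origin (TCP) lies midway between the tips of the shut fingers; the grasp point (between the pads) lies 19 mm behind it (tcp_to_grasp is the distance from the TCP to the grasp point, in m); z points along the fingers, y is the line along which they close (so a half turn about z gives the same grasp; the last joint's range is limited). The gripper opens to 94 mm and grips with 3 to 60 N. Pads are 16 mm wide; open, the fingers measure 119 mm over their backs; the gripper's body (75 mm by 177 mm) begins 78 mm behind the grasp point.
Start: joints at [-1.267, 0.3, 1.521, -0, 1.321, -0.067], TCP at [0.199, -0.513, 0.205] pointing down, gripper open.
Joint ranges: [-3.03, 3.03], [-0.79, 2.21], [0.23, 2.52], [-1.04, 4.18], [0, 3.07], [-2.55, 2.55]. Speed limits (rad/s): [2.22, 2.22, 2.57, 3.14, 3.14, 3.14].

INTERFACE

Orientations are given as [roll, pitch, yaw] about the fixed x, y, z axes, in that order (R = Rz(yaw) Ry(pitch) Rx(roll)).
In Python, from station import * gives the robot as it stands.
- The arm moves only by the tool send_rows, never from a script. Its argument "motion" is a list of rows, each a list of 3 entries, a list of its own where there are three numbers: the shift along the tool's x, y, z in units of 0.03 m (1.0 is 0.03 m), then the turn, a rotation vector about the tool's x, y, z in units of 0.12 rad (1.0 is 0.12 rad), then the opening, from -1 (shut) to 1 (fully open). In form: [[[x, y, z], [rx, ry, rz], grip], ...]. A call has 1 to 12 rows; each row shifts and turns the commanded pose from where the row before left it, along the tool's axes as they then stand; what a row does not reach is not made up. A row lasts 1/10 s, in which the tool goes at most 50 mm and 8.59 degrees, less where a joint would pass 70% of its speed; a pose out of reach is approached as far as the arm can. A call with a number of a shift or a turn outside -1 to 1 is refused whole. A call with a gripper value outside its range is refused whole. The fingers move at their own pace and stop on an object; "squeeze" is the grip in N (left out, the last holds). Time passes only in rows, so rows that do not move let the fingers close. It gives the time, the measured TCP pose, the force, the opening and the grip force at its end, in the units of the state.
- get_obs(): the state, without advancing time (a new reading comes with each control period).
- camera(name): name is "scene" or "top" or "wrist"; returns a dict with "pixels" (384x512x3 uint8, red, green, blue), "depth" (384x512 float32, m along the optical axis (not along the pixel's ray), 0 where there is no reading), "fx", "fy", "cx", "cy" (pixels), "rvec" (rotation vector, rad) and "tvec" (3), from world to camera coordinates, as OpenCV has them. Camera axes: x right, y down, z forward; pixel columns grow to the right and rows downward; lengths in m; the calibration is good to about 2 mm. A picture is of the moment at which its call begins.
- hand_in(): hands the job in; it is judged then, once.
The state is a dict: "time_s": time; "qpos": joint angles; "joint_vel": joint speeds; "tau": joint torques, N m; "ee_pos": TCP position; "eef_rot": TCP orientation; "force": force on the tool from outside, world axes, zero at the start; "moment": the same for the moment, N m; "grip_width": finger opening in m; "grip_force": force on a finger pad.
Only numpy, scipy, OpenCV 4.12 (cv2) and the standard library are available. Lean on these libraries where they do the work, as an engineer would, in place of code of your own. Each camera call takes 0.05 s, during which the arm holds its last target. There are 200 camera calls.

TASK

The grey lens case is packed: close it up. Take the larger of the two lids, the one that fits the case, from the lid rack, lay it flat on the open desk with its handle up and let go, then take it again by the handle and set it on the case so that it sinks fully home inside the raised rim. Finally swing the steel clamp arm over and press it fully down on the lid; leave the smaller lid in the rack and everything else on the desk where it is.

Things in the scene. Friction and masses are not known exactly. Their poses are not given: they have to be found in the camera images.
- lid: The lid that fits: grey plate 100 x 130 x 10 mm (own x, y, z), black bar handle amid its upper face; about 0.18 kg. Origin: centre of the plate's underside; +z to the handle side. At first it stands in the rack: 130 mm side level, own +x edge down, top edge 110 mm above the desk, handle facing the rack's +x (roughly to the robot); it may lean a few degrees. It fits the case either way round.
- lid_grip (a point): Middle of the lid's handle, 25 mm above the plate's underside on the lid's z axis. The handle is a block 16 mm (lid x) by 44 mm (lid y), rising 30 mm above the plate's 10 mm thickness.
- small_lid: The other lid, too small for the case: 88 x 96 x 10 mm with the same handle, standing likewise in the rack's other slot (top edge 98 mm above the desk); the lids swap slots from start to start. Origin: centre of the plate's underside. Leave it.
- rack: Fixed aluminium lid rack: base 135 x 170 x 10 mm, two slots along its y, middles at x = -40 and +40 mm, 13 mm wide, rails end 38 mm above the desk. Origin: centre of the underside; its +x points roughly back to the robot. Stands left or right, the case on the other side. Midway between them the desk is clear from about x 0.45 to 0.65 m, at least 220 mm wide.
- case: Fixed grey open case, outer 117 x 147 mm (x, y), walls 6 mm. Ledge for the lid 60 mm above the desk, raised rim to 66 mm; the recess inside the rim is 105 x 135 mm (2.5 mm play each side of the lid); the seated lid's top is at 70 mm. Origin: centre of the underside. The clamp is at the middle of its +x (far) side.
- case_seat (a point): Centre of the case's recess at ledge height: where the lid's origin lies when seated. Axes as the case.
- clamp (a joint): Hinge angle (rad) of the steel clamp arm about the case's y: 0 = level, its pad flat on a seated lid; grows as it opens upward and over to the case's +x; 1.57 = straight up; starts at 1.6 to 1.95 (its tip then 118 to 121 mm above the desk); limits -0.35 (below 0 only with no lid) to 2.0. Friction about 0.12 N m (some 3 N at the tip): it stays where it is left.
- clamp_hinge (a point): Hinge axis of the clamp, in the middle of the arm's width: at x = 72 mm of the case, 77 mm above the desk. Beside the arm two steel cheeks (outside y = +-19 mm, x = 57 to 82 mm of the case) rise to 86 mm above the desk.
- clamp_tip (a point): Free end of the clamp arm, 44 mm from the hinge. The arm is a bar 24 mm wide (along the hinge) and 8 mm thick, with a 3 mm rubber pad under its end. Closed, the tip lies over the lid 28 mm from its middle, its upper face 81 mm above the desk; the handle's near face is then 20 mm farther on.
- packed_lens: Short black camera lens, diameter 64, 48 tall, standing loose inside the case, 6 mm above the desk; origin centre of its underside. It must stay in.
- spare_lens: spare camera lens standing upright, black, diameter 68, 85 tall; origin centre of its underside. Bystander; sizes in mm.
- battery: black camera battery 56 x 39 x 21 lying flat; origin centre of underside. Bystander; sizes in mm.
- card_case: clear flat memory-card case 50 x 60 x 15; origin centre of underside. Bystander; sizes in mm.
- screwdriver: screwdriver 160 long lying on the desk, thickest part about 30; origin under its middle. Bystander; sizes in mm.
- mouse: white computer mouse 100 x 60 x 33; origin centre of underside. Bystander; sizes in mm.
- mug: white mug, diameter 80, 90 tall; origin centre of underside. Bystander; sizes in mm.
- lens_cap: black disc, a lens cap, diameter 68, 8 thick; origin centre of underside. Bystander; sizes in mm.
Not all that is in view belongs to the job. Leave any orange or purple look-alike of the lid alone.

How it is judged:
On the way, in this order (a step that is already met when the one before it is completed fails the run):
1. the larger lid lies flat on the desk, handle up, let go (height (world z) of lid below 0.006 m and angle between lid's own z axis and vertical below 0.06 rad and height (world z) of lid_grip above 0.018 m and contact force between lid and the fingers below 0.1 N and linear speed of lid below 0.03 m/s), for 0.2 s.
2. the lid is lifted again by its handle (contact force between lid and the fingers above 1 N and distance between the grasp point and lid_grip below 0.035 m and height (world z) of lid above 0.025 m), for 0.1 s.
3. the lid is home inside the rim of the case (z of lid in the frame of case_seat between -0.004 and 0.0025 m and horizontal distance between lid and case_seat below 0.006 m and angle between the z axis of lid and the z axis of case, either way round below 0.04 rad and angle between lid's own z axis and vertical below 0.04 rad), for 0.2 s.
At the end, for the whole second after the job is handed in: The lid lies level in the case's recess (origin within 6 mm sideways of the seat and no more than 2.5 mm above it, tilt under 0.04 rad) and at rest, the packed lens is still inside, and the clamp arm is down on the lid (within 0.07 rad of level) (all of step 3 and horizontal distance between packed_lens and case_seat below 0.05 m and height (world z) of packed_lens below 0.03 m and value of joint clamp between -0.07 and 0.07 rad and linear speed of lid below 0.02 m/s); the robot touches nothing.
It fails at once if the smaller lid moved over 25 mm (distance of small_lid from where it was at the start of the episode above 0.025 m).
It fails at once if a bystander moved over 40 mm (distance of any of spare_lens, battery, card_case, screwdriver, mouse, mug, lens_cap from where it was at the start of the episode above 0.04 m).
It also fails if it takes over 58 s, if anything falls off the work surface, if the arm or the gripper's body presses on something with over 40 N, if the wrist force passes 120 N, or if a joint passes its speed limit or range.

## Working session

There is one attempt and no reset: what is moved stays moved. The work goes in short steps, Python scripts to look and compute and a tool call to move; the robot and the scene stay as the last step left them, time stands still between calls to the robot, and variables do not carry over. Pictures are saved under pics/ and viewed, at most 10 in all, crops included, and the job is handed in when it is done.

Besides the shell and the picture viewer there is one more tool, called as name(argument=value, ...) on one line, values as JSON. send_rows: Moves the arm, as the interface text tells. Its arguments: {"type":"object","properties":{"motion":{"type":"array"},"squeeze":{"type":"number"}},"required":["motion"]}

```bash
mkdir -p pics; ls; cat > h.py <<'E'
from station import *
import numpy as np, cv2
from scipy.spatial.transform import Rotation as Ro
def cam(n):
    c=camera(n); c['R']=cv2.Rodrigues(np.array(c['rvec'],float))[0]; c['t']=np.array(c['tvec'],float).ravel(); return c
def save(c,f,crop=None,s=1):
    im=c['pixels'][:,:,::-1]
    if crop: im=im[crop[1]:crop[3],crop[0]:crop[2]]
    cv2.imwrite(f,cv2.resize(np.ascontiguousarray(im),None,fx=s,fy=s,interpolation=cv2.INTER_CUBIC))
def cloud(c):
    d=c['depth']; v,u=np.mgrid[:d.shape[0],:d.shape[1]]
    P=np.stack([(u-c['cx'])/c['fx']*d,(v-c['cy'])/c['fy']*d,d],-1)
    W=(P-c['t'])@c['R']; W[d==0]=np.nan; return W
E
python3 - <<'E'
from h import *
a=cam('top'); b=cam('scene')
im=np.vstack([a['pixels'],b['pixels']])[:,:,::-1]
cv2.imwrite('pics/a.png',cv2.resize(np.ascontiguousarray(np.hstack([a['pixels'],b['pixels']])[:,:,::-1]),(800,300)))
save(a,'pics/top.png',s=1.5);save(b,'pics/scene.png',s=1.5)
np.savez('c0.npz',top=cloud(a),scene=cloud(b),ti=a['pixels'],si=b['pixels'])
for c in(a,b): print(-c['R'].T@c['t'],c['fx'])
o=get_obs();print(o)
E
```

```text
pics
[0.36491508 0.01038096 1.58944287] 484.9413586649211
[ 1.54714012 -0.48045515  1.57337438] 466.2362766653844
{'time_s': 0.1, 'qpos': array([-1.26660454e+00,  3.00373525e-01,  1.52150311e+00, -8.13642812e-06,
        1.32070200e+00, -6.65796228e-02]), 'joint_vel': array([-5.89928801e-04, -1.30850548e-03, -9.05288149e-04, -5.24656712e-04,
       -9.61957957e-04, -2.66809005e-05]), 'tau': array([ 5.93838849e-04, -5.32650197e+01, -3.53283226e+01,  7.10016349e-02,
        2.35162867e-02, -4.56341559e-05]), 'ee_pos': array([ 0.19922082, -0.51240481,  0.20497284]), 'eef_rot': array([-3.14060833e+00, -5.77338348e-05,  3.70773398e-01]), 'force': array([-0.02992363, -0.43948616,  0.44808341]), 'moment': array([ 0.00054157, -0.02403568,  0.00554189]), 'grip_force': 0.0, 'grip_width': 0.09426584750868856}
```

View pics/top.png

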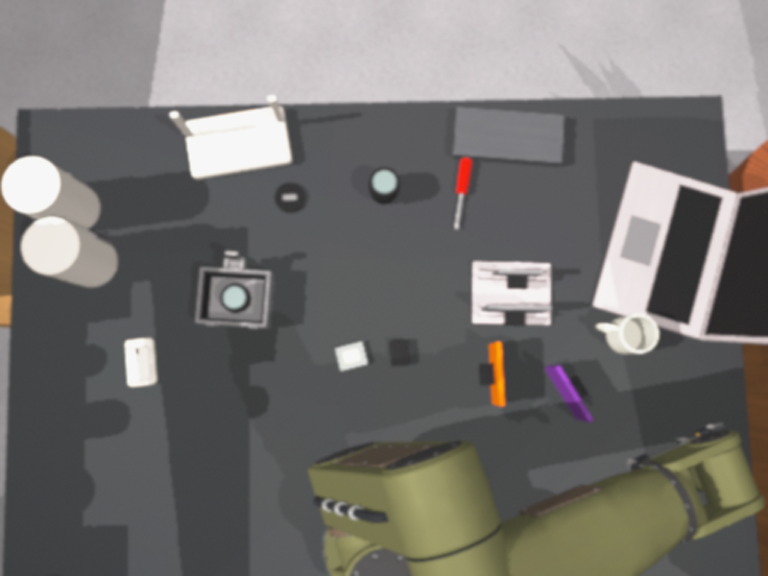

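View pics/scene.png

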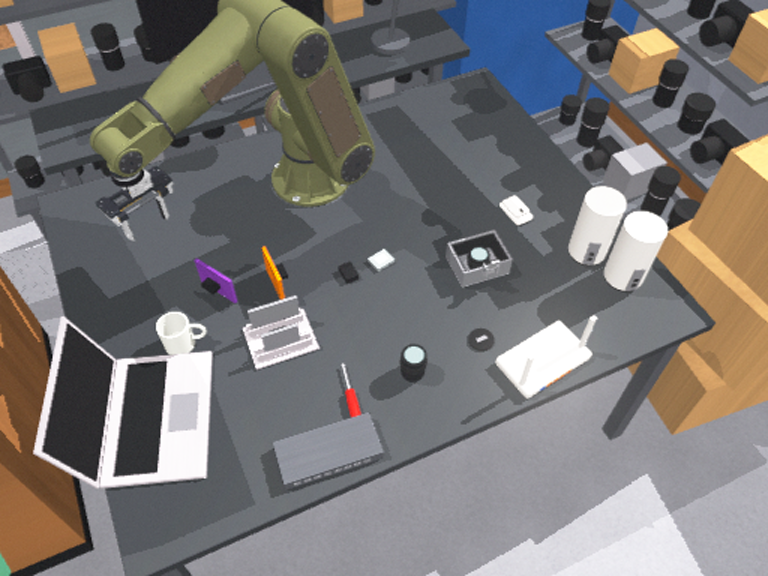

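The top view shows the rack at (512,293), with one lid in the far slot (handle at 517,282) and one in the near slot (handle at 515,318). The case is at (233,297) with its clamp at (233,257). Candidates for the lid are those two grey lids, the orange look-alike (497,373), the purple one (570,392) and the grey box (508,135). It has to be one of the two in the rack, so I'll measure which is larger.

```bash
python3 - <<'E'
from h import *
z=np.load('c0.npz')
im=np.hstack([cv2.resize(z['ti'][160:230,300:385],None,fx=4.4,fy=4.4,interpolation=3)[:300,:370],cv2.resize(z['si'][185:255,150:225],None,fx=4.9,fy=4.9,interpolation=3)[:300,:367]])
cv2.imwrite('pics/rack.png',np.ascontiguousarray(im[:,:,::-1]))
T=z['top']; S=z['scene']
print('rack rgn top')
for nm,C in(('top',T),('scene',S)):
    P=C.reshape(-1,3); P=P[~np.isnan(P[:,0])]
    m=(P[:,0]>.32)&(P[:,0]<.6)&(P[:,1]<-.12)&(P[:,1]>-.4)&(P[:,2]>.05)&(P[:,2]<.13)
    Q=P[m]; print(nm,len(Q))
    for lo in np.arange(.36,.56,.01):
        q=Q[(Q[:,0]>=lo)&(Q[:,0]<lo+.01)]
        if len(q): print(round(lo,2),len(q),'y',q[:,1].min().round(3),q[:,1].max().round(3),'zmax',q[:,2].max().round(3),np.median(q[:,2]).round(3))
    m=(P[:,0]>.3)&(P[:,0]<.6)&(P[:,1]>.12)&(P[:,1]<.45)&(P[:,2]>.055)&(P[:,2]<.075)
    q=P[m][:,:2].astype(np.float32); 
    print('case',len(q),cv2.minAreaRect(q))
    m=(P[:,0]>.3)&(P[:,0]<.6)&(P[:,1]>.12)&(P[:,1]<.45)&(P[:,2]>.09)&(P[:,2]<.14); q=P[m]; print('clamp',len(q),q.min(0) if len(q) else 0,q.max(0) if len(q) else 0,q.mean(0) if len(q) else 0)
E
```

```text
rack rgn top
top 1055
0.36 69 y -0.374 -0.212 zmax 0.106 0.068
0.37 44 y -0.251 -0.211 zmax 0.108 0.061
0.38 19 y -0.25 -0.24 zmax 0.103 0.095
0.39 17 y -0.251 -0.241 zmax 0.109 0.094
0.4 19 y -0.251 -0.24 zmax 0.104 0.097
0.41 21 y -0.25 -0.241 zmax 0.108 0.098
0.42 1 y -0.243 -0.243 zmax 0.07 0.07
0.45 16 y -0.308 -0.268 zmax 0.078 0.069
0.46 49 y -0.31 -0.267 zmax 0.076 0.068
0.47 47 y -0.31 -0.267 zmax 0.077 0.067
0.48 139 y -0.354 -0.226 zmax 0.122 0.098
0.49 86 y -0.347 -0.225 zmax 0.119 0.109
0.53 34 y -0.32 -0.276 zmax 0.069 0.061
0.54 47 y -0.32 -0.277 zmax 0.067 0.061
0.55 51 y -0.344 -0.277 zmax 0.102 0.062
0.56 123 y -0.344 -0.251 zmax 0.105 0.096
case 767 ((0.5342868566513062, 0.30252885818481445), (0.14794416725635529, 0.12877248227596283), 85.61447143554688)
clamp 3 [0.59178568 0.27952241 0.09130158] [0.59629719 0.31178829 0.09815946] [0.59408809 0.29068037 0.09366164]
scene 880
0.36 39 y -0.375 -0.214 zmax 0.108 0.071
0.37 33 y -0.374 -0.212 zmax 0.104 0.063
0.38 11 y -0.253 -0.22 zmax 0.107 0.096
0.39 9 y -0.253 -0.245 zmax 0.101 0.097
0.4 6 y -0.252 -0.243 zmax 0.105 0.097
0.41 18 y -0.252 -0.241 zmax 0.106 0.089
0.42 13 y -0.252 -0.243 zmax 0.098 0.072
0.48 24 y -0.353 -0.261 zmax 0.114 0.106
0.49 305 y -0.356 -0.225 zmax 0.116 0.086
0.5 36 y -0.337 -0.227 zmax 0.117 0.085
0.53 7 y -0.316 -0.279 zmax 0.063 0.058
0.56 70 y -0.347 -0.253 zmax 0.105 0.094
case 363 ((0.5342321991920471, 0.3023172616958618), (0.15479514002799988, 0.13123255968093872), 86.19926452636719)
clamp 0 0 0 0
```

View pics/rack.png

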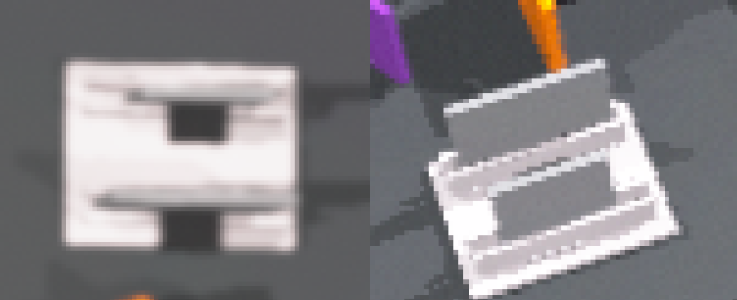

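The crop shows that the wider, taller grey lid, about 128 mm wide with its top at 110 mm, stands in the near slot. The small one is in the far slot. Next I'll measure the exact geometry and the obstacles.

```bash
python3 - <<'E'
from h import *
z=np.load('c0.npz'); T=z['top']; S=z['scene']
def sel(C,im,x,y,zz,cond=None):
    m=(C[...,0]>x[0])&(C[...,0]<x[1])&(C[...,1]>y[0])&(C[...,1]<y[1])&(C[...,2]>zz[0])&(C[...,2]<zz[1])
    if cond is not None: m&=cond(im.astype(int))
    return C[m]
org=lambda i:(i[...,0]>150)&(i[...,2]<80)&(i[...,1]<150)
dark=lambda i:i.max(-1)<75
A=lambda P:(P.min(0).round(3),P.max(0).round(3),P.mean(0).round(3),len(P))
for n,C,im in(('T',T,z['ti']),('S',S,z['si'])):
    print(n,'orange',A(sel(C,im,(.3,.5),(-.35,-.15),(.01,.15),org)))
    P=sel(C,im,(.47,.51),(-.37,-.21),(.1,.125)); l=cv2.fitLine(P[:,:2].astype(np.float32),2,0,.01,.01).ravel(); print(' lid edge',A(P),l,'ang',np.degrees(np.arctan2(-l[0],l[1])))
    P=sel(C,im,(.47,.51),(-.35,-.23),(.04,.125)); l=cv2.fitLine(P.astype(np.float32),2,0,.01,.01).ravel()
    c=P.mean(0); u,s,v=np.linalg.svd(P-c); print(' plate pca',c.round(3),v[2].round(3),s)
    for nm,xr in(('near h',(.44,.476)),('far h',(.52,.553))):
        P=sel(C,im,xr,(-.34,-.24),(.05,.08),dark)
        if len(P): print(' ',nm,A(P), cv2.minAreaRect(P[:,:2].astype(np.float32)))
    P=sel(C,im,(.35,.62),(-.4,-.18),(.005,.045),lambda i:i.min(-1)>140); print(' rack',A(P),cv2.minAreaRect(P[:,:2].astype(np.float32)))
P=T.reshape(-1,3);P=P[(P[:,2]>.005)&(P[:,0]>.3)&(P[:,0]<.75)&(abs(P[:,1])<.17)]
# cluster obstacles in mid region
g=np.zeros((90,68),np.uint8); g[((P[:,0]-.3)/.005).astype(int).clip(0,89),((P[:,1]+.17)/.005).astype(int).clip(0,67)]=1
n,l,st,c=cv2.connectedComponentsWithStats(g)
for i in range(1,n):
    if st[i,4]>6: print('obst x',.3+st[i,1]*.005,.3+(st[i,1]+st[i,3])*.005,'y',-.17+st[i,0]*.005,-.17+(st[i,0]+st[i,2])*.005)
E
```

```text
T orange (array([ 0.3  , -0.272,  0.01 ]), array([ 0.421, -0.239,  0.108]), array([ 0.36 , -0.244,  0.073]), 211)
 lid edge (array([ 0.484, -0.354,  0.1  ]), array([ 0.499, -0.225,  0.122]), array([ 0.491, -0.291,  0.11 ]), 148) [ 0.05318201  0.9985848   0.49056834 -0.2911533 ] ang -3.048543
 plate pca [ 0.486 -0.289  0.088] [-0.984  0.063  0.167] [0.54690853 0.40585283 0.08327614]
  near h (array([ 0.457, -0.307,  0.06 ]), array([ 0.476, -0.27 ,  0.078]), array([ 0.466, -0.29 ,  0.069]), 71) ((0.46642085909843445, -0.2884982228279114), (0.036811113357543945, 0.019540756940841675), 87.3362045288086)
  far h (array([ 0.539, -0.317,  0.054]), array([ 0.553, -0.285,  0.071]), array([ 0.546, -0.301,  0.062]), 49) ((0.5460128784179688, -0.30092012882232666), (0.013527200557291508, 0.032046444714069366), 0.42852503061294556)
 rack (array([ 0.459, -0.385,  0.005]), array([ 0.602, -0.207,  0.045]), array([ 0.533, -0.289,  0.016]), 1412) ((0.531272828578949, -0.29625019431114197), (0.1755414605140686, 0.13780562579631805), 87.12458801269531)
S orange (array([ 0.301, -0.253,  0.011]), array([ 
[... 1600 characters left out ...]

obst x 0.54 0.56 y 0.145 0.165
obst x 0.5549999999999999 0.585 y -0.14500000000000002 -0.12000000000000001
obst x 0.5549999999999999 0.585 y -0.085 -0.06500000000000002
obst x 0.575 0.595 y 0.01999999999999999 0.03999999999999998
obst x 0.5800000000000001 0.61 y 0.15 0.17
obst x 0.6 0.625 y -0.11000000000000001 -0.085
obst x 0.645 0.6799999999999999 y -0.11500000000000002 -0.09000000000000001
obst x 0.675 0.7 y 0.06 0.095
obst x 0.675 0.6950000000000001 y 0.12499999999999997 0.145
obst x 0.685 0.73 y -0.10500000000000001 -0.07500000000000001
obst x 0.725 0.75 y -0.05000000000000002 0.014999999999999986
obst x 0.725 0.75 y 0.155 0.17
obst x 0.73 0.75 y 0.11500000000000002 0.13999999999999999
```

send_rows(motion=[[[0,0,-0.5],[0,0,0.9],1],[[0,0,0],[0,0,0.9],1],[[0,0,0],[0,0,0.9],1],[[0,0,0],[0,0,0.8],1],[[0,0,0],[0,1,0],1],[[0,0,0],[0,1,0],1],[[0,0,0],[0,1,0],1],[[0,0,0],[0,1,0],1],[[0,0,0],[0,0,0],1]])

```text
time_s: 1.0
ee_pos: [0.1977, -0.5124, 0.2193]
eef_rot: [-3.139, -0.482, -0.053]
force: [-0.2, 0.0, -0.4]
grip_width: 0.094
grip_force: 0.0
```

```bash
cat >> h.py <<'E'
def go(p,yaw=None):
    "shift to world TCP p in tool units, and current tool axes"
    o=get_obs(); R=Ro.from_euler('xyz',o['eef_rot']).as_matrix(); d=R.T@(np.array(p)-o['ee_pos'])/.03
    print('t',round(o['time_s'],2),'at',o['ee_pos'].round(4),'z',R[:,2].round(3),'x',R[:,0].round(3),'yaw of -y',np.arctan2(R[0,1],-R[1,1]).round(4)); print('F',np.round(o['force'],1),'w',round(o['grip_width'],4),round(o['grip_force'],1)); print('shift units',d.round(2),'n>=',np.linalg.norm(d)*.03/.045); return R
E
python3 -c "
from h import *
go([.472,-.289,.165])"
```

```text
t 1.0 at [ 0.1977 -0.5124  0.2193] z [ 0.463 -0.022 -0.886] x [ 0.885 -0.047  0.464] yaw of -y -0.0521
F [-0.2  0.  -0.4] w 0.094 0.0
shift units [ 6.9  -7.91  5.67] n>= 7.952476641296946
```

send_rows(motion=[[[0.65,-0.72,0.3],[0,0,0],1],[[0.63,-0.72,0.4],[0,0,0],1],[[0.63,-0.72,0.4],[0,0,0],1],[[0.63,-0.72,0.5],[0,0,0],1],[[0.63,-0.72,0.5],[0,0,0],1],[[0.63,-0.72,0.5],[0,0,0],1],[[0.63,-0.72,0.5],[0,0,0],1],[[0.63,-0.72,0.6],[0,0,0],1],[[0.63,-0.72,0.7],[0,0,0],1],[[0.62,-0.72,0.65],[0,0,0],1],[[0.58,-0.71,0.6],[0,0,0],1],[[0,0,0],[0,0,0],1]])

```text
time_s: 2.2
ee_pos: [0.4742, -0.2856, 0.1647]
eef_rot: [3.142, -0.478, -0.045]
force: [0.6, -0.5, 0.0]
grip_width: 0.0938
grip_force: 0.0
```

```bash
python3 -c "
from h import *
go([.472,-.289,.0505])
c=cam('wrist'); save(c,'pics/w1.png')
z=cloud(c); print(np.isnan(z[...,0]).mean())
i=c['pixels'].astype(int)
for n,m in (('dark',(i.max(-1)<75)),):
    P=z[m&(z[...,0]>.44)&(z[...,0]<.482)&(z[...,1]>-.35)&(z[...,1]<-.23)&(z[...,2]>.05)&(z[...,2]<.08)]; print(n,len(P)); 
    if len(P): print(np.percentile(P,[2,50,98],axis=0).round(3))
"
```

```text
t 2.2 at [ 0.4742 -0.2856  0.1647] z [ 0.459 -0.021 -0.888] x [ 0.887 -0.04   0.46 ] yaw of -y -0.0448
F [ 0.6 -0.5  0. ] w 0.0938 0.0
shift units [-1.81  0.11  3.35] n>= 2.5387364059897393
0.0038909912109375
dark 1367
[[ 0.457 -0.31   0.066]
 [ 0.469 -0.29   0.068]
 [ 0.481 -0.269  0.069]]
```

View pics/w1.png

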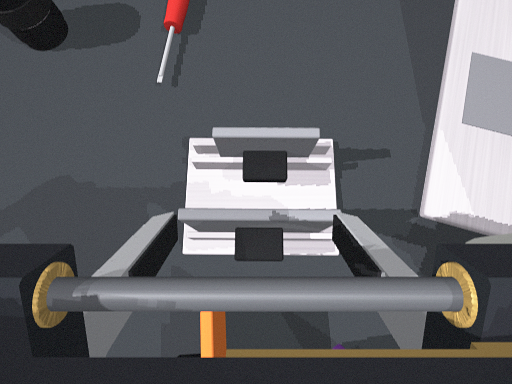

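The wrist view shows the larger lid's handle at (258,243), centred between the open fingers. The small lid is behind it at (265,165) and the orange one below at (212,330). I'll descend now.

send_rows(motion=[[[-0.36,0.03,0.67],[0,0,0],1],[[-0.36,0.02,0.67],[0,0,0],1],[[-0.36,0.02,0.67],[0,0,0],1],[[-0.36,0.02,0.67],[0,0,0],1],[[-0.37,0.02,0.67],[0,0,0],1],[[0,0,0],[0,0,0],1]])

```text
time_s: 2.85
ee_pos: [0.4691, -0.2914, 0.0492]
eef_rot: [-3.139, -0.476, -0.05]
force: [-0.1, 0.1, -0.1]
grip_width: 0.094
grip_force: 0.0
```

send_rows(motion=[[[0,0,0],[0,0,0],-1],[[0,0,0],[0,0,0],-1],[[0,0,0],[0,0,0],-1],[[0,0,0],[0,0,0],-1],[[0,0,0],[0,0,0],-1],[[0,0,0],[0,0,0],-1]], squeeze=45)

```text
time_s: 3.45
ee_pos: [0.4704, -0.2917, 0.0516]
eef_rot: [3.141, -0.48, -0.049]
force: [-0.4, 2.3, -0.5]
grip_width: 0.0495
grip_force: 0.9
```

send_rows(motion=[[[0,0,0],[0,0,0],-1],[[0,0,0],[0,0,0],-1],[[0,0,0],[0,0,0],-1]])

```text
time_s: 3.75
ee_pos: [0.4704, -0.2915, 0.0514]
eef_rot: [-3.141, -0.48, -0.049]
force: [-1.0, 3.5, 3.6]
grip_width: 0.044
grip_force: 45.0
```

```bash
python3 -c "
from h import *
go([.472,-.289,.18])"
```

```text
t 3.75 at [ 0.4704 -0.2915  0.0514] z [ 0.461 -0.022 -0.887] x [ 0.886 -0.044  0.462] yaw of -y -0.049
F [-1.   3.5  3.6] w 0.044 45.0
shift units [ 2.02 -0.09 -3.78] n>= 2.8578459209701363
```

send_rows(motion=[[[0.2,0,-0.38],[0,0,0],-1],[[0.3,0,-0.58],[0,0,0],-1],[[0.4,0,-0.77],[0,0,0],-1],[[0.4,0,-0.77],[0,0,0],-1],[[0.4,0,-0.77],[0,0,0],-1],[[0.4,0,-0.77],[0,0,0],-1],[[0,0,0],[0,0,0],-1]])

```text
time_s: 4.45
ee_pos: [0.471, -0.2926, 0.1909]
eef_rot: [3.138, -0.484, -0.048]
force: [0.0, 0.2, -3.5]
grip_width: 0.0439
grip_force: 45.0
```

```bash
python3 -c "
from h import *
go([.52,.01,.21])
c=cam('wrist'); save(c,'pics/w2.png')"
```

```text
t 4.45 at [ 0.471  -0.2926  0.1909] z [ 0.464 -0.026 -0.885] x [ 0.884 -0.042  0.465] yaw of -y -0.0494
F [ 0.   0.2 -3.5] w 0.0439 45.0
shift units [  1.31 -10.15  -0.07] n>= 6.824199939987222
```

View pics/w2.png

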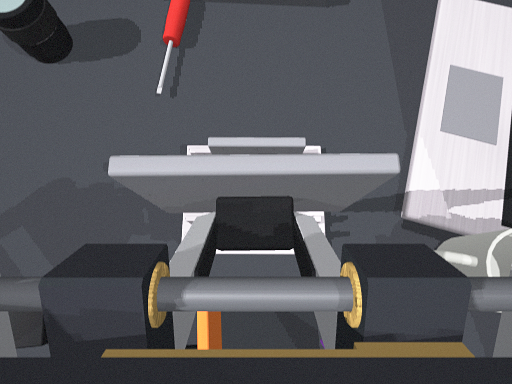

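The lid is held squarely by its handle and clear of the rack. The small lid hasn't moved, at (256,145). I'll carry the large lid to the clear middle of the desk.

send_rows(motion=[[[0.1,-0.6,0],[0,0,0],-1],[[0.12,-0.95,0],[0,0,0],-1],[[0.12,-0.95,0],[0,0,0],-1],[[0.12,-0.95,0],[0,0,0],-1],[[0.12,-0.95,0],[0,0,0],-1],[[0.12,-0.95,0],[0,0,0],-1],[[0.12,-0.95,0],[0,0,0],-1],[[0.12,-0.95,0],[0,0,0],-1],[[0.12,-0.95,0],[0,0,0],-1],[[0.12,-0.95,0],[0,0,0],-1],[[0.1,-0.9,0],[0,0,0],-1],[[0,0,0],[0,0,0],-1]])

```text
time_s: 5.7
ee_pos: [0.5186, 0.0103, 0.2036]
eef_rot: [-3.141, -0.477, -0.046]
force: [-0.8, -0.6, -2.4]
grip_width: 0.0437
grip_force: 45.0
```

send_rows(motion=[[[0,0,0],[0,-0.6,0],-1],[[0,0,0],[0,-1,0],-1],[[0,0,0],[0,-1,0],-1],[[0,0,0],[0,-1,0],-1],[[0,0,0],[0,-1,0],-1],[[0,0,0],[0,-1,0],-1],[[0,0,0],[0,-1,0],-1],[[0,0,0],[0,-1,0],-1],[[0,0,0],[0,-1,0],-1],[[0,0,0],[0,-1,0],-1],[[0,0,0],[0,-0.6,0],-1],[[0,0,0],[0,0,0],-1]])

```text
time_s: 6.9
ee_pos: [0.5189, 0.0074, 0.2019]
eef_rot: [-3.139, 0.751, -0.048]
force: [0.1, 0.0, -3.1]
grip_width: 0.0437
grip_force: 45.0
```

```bash
python3 -c "
from h import *
go([.55,.01,.15]); print(get_obs()['qpos'].round(2))
c=cam('scene'); save(c,'pics/s2.png',crop=(180,60,400,260),s=3)"
```

```text
t 6.9 at [0.5189 0.0074 0.2019] z [-0.681  0.035 -0.731] x [ 0.73  -0.035 -0.682] yaw of -y -0.0494
F [ 0.1  0.  -3.1] w 0.0437 45.0
shift units [ 1.93 -0.14  0.56] n>= 1.3456592692711034
[-0.06  0.71  1.09 -0.    2.09  1.56]
```

View pics/s2.png

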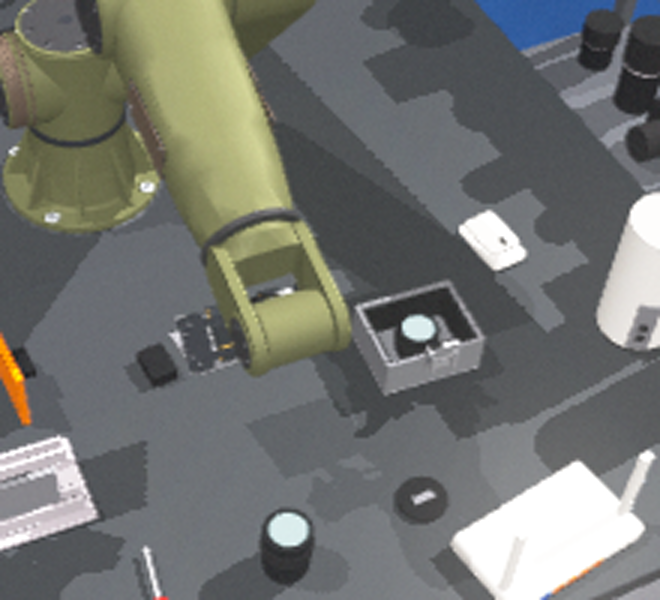

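The card case and battery are clear and the tilt is working. The arm hides the lid around (215,340). I'll finish the tilt and then lower.

send_rows(motion=[[[0.3,0,0],[0,-0.7,0],-1],[[0.3,0,0],[0,-0.8,0],-1],[[0.3,0,0],[0,-0.8,0],-1],[[0.3,0,0],[0,-0.5,0],-1],[[0,0,0],[0,0,0],-1],[[0,0,0],[0,0,0],-1]])

```text
time_s: 7.55
ee_pos: [0.5419, 0.0065, 0.1781]
eef_rot: [-3.14, 1.077, -0.048]
force: [-0.2, -0.1, -2.1]
grip_width: 0.0438
grip_force: 45.0
```

```bash
python3 -c "
from h import *
go([.546,.01,.04]); print(get_obs()['qpos'].round(2), get_obs()['eef_rot'])
z=cloud(cam('top'))
P=z.reshape(-1,3)
P=P[(P[:,0]>.48)&(P[:,0]<.66)&(abs(P[:,1]-.01)<.09)&(P[:,2]>.08)&(P[:,2]<.2)]
print(len(P),P.min(0),P.max(0))
# lid plate corners visible?
for s in (1,-1):
    q=P[(s*(P[:,1]-.01)>.05)]; print(s,len(q)); 
    if len(q)>10: A=np.c_[q[:,0],np.ones(len(q))]; print(np.linalg.lstsq(A,q[:,2],rcond=None)[0], np.median(q,0))
"
```

```text
t 7.55 at [0.5419 0.0065 0.1781] z [-0.879  0.044 -0.474] x [ 0.474 -0.023 -0.88 ] yaw of -y -0.0493
F [-0.2 -0.1 -2.1] w 0.0438 45.0
shift units [ 4.12 -0.12  2.07] n>= 3.0719387401296587
[-0.05  0.99  0.82 -0.01  2.4   1.56] [-3.14010328  1.07650056 -0.04799848]Traceback (most recent call last):
  File "<string>", line 7, in <module>
    print(len(P),P.min(0),P.max(0))
                 ~~~~~^^^
    return umr_minimum(a, axis, None, out, keepdims, initial, where)
ValueError: zero-size array to reduction operation minimum which has no identity
```

send_rows(motion=[[[0.4,0,0.2],[0,0,0],-1],[[0.7,0,0.35],[0,0,0],-1],[[0.7,0,0.35],[0,0,0],-1],[[0.7,0,0.35],[0,0,0],-1],[[0.7,0,0.35],[0,0,0],-1],[[0.5,-0.1,0.25],[0,0,0],-1],[[0.42,0,0.22],[0,0,0],-1],[[0,0,0],[0,0,0],-1]])

```text
time_s: 8.4
ee_pos: [0.545, 0.0096, 0.0383]
eef_rot: [-3.142, 1.082, -0.049]
force: [0.4, -0.4, -1.9]
grip_width: 0.0435
grip_force: 45.0
```

send_rows(motion=[[[0.11,0,0.06],[0,0,0],-1],[[0.11,0,0.06],[0,0,0],-1],[[0.06,0,0.03],[0,0,0],-1],[[0,0,0],[0,0,0],-1]])

```text
time_s: 8.8
ee_pos: [0.5456, 0.0095, 0.0303]
eef_rot: [3.142, 1.08, -0.049]
force: [0.2, -0.3, -2.5]
grip_width: 0.0436
grip_force: 45.0
```

```bash
python3 -c "
from h import *
go([.546,.01,.0265]);o=get_obs();print(o['force'],o['moment'])"
```

```text
t 8.8 at [0.5456 0.0095 0.0303] z [-0.881  0.043 -0.471] x [ 0.471 -0.023 -0.882] yaw of -y -0.0492
F [ 0.2 -0.3 -2.5] w 0.0436 45.0
shift units [ 0.12 -0.02  0.05] n>= 0.08625873286195666
[ 0.20743683 -0.34262918 -2.47645725] [ 4.17106139e-02 -8.31732120e-01  6.10840899e-05]
```

send_rows(motion=[[[0.06,0,0.03],[0,0,0],-1],[[0.06,0,0.03],[0,0,0],-1],[[0,0,0],[0,0,0],-1],[[0,0,0],[0,0,0],-1]])

```text
time_s: 9.2
ee_pos: [0.5457, 0.0094, 0.0266]
eef_rot: [3.141, 1.08, -0.05]
force: [0.4, 0.1, 2.3]
grip_width: 0.0435
grip_force: 45.0
```

send_rows(motion=[[[0.06,0,0.03],[0,0,0],-1],[[0,0,0],[0,0,0],-1],[[0,0,0],[0,0,0],-1]])

```text
time_s: 9.5
ee_pos: [0.546, 0.0096, 0.0256]
eef_rot: [3.141, 1.08, -0.049]
force: [2.6, 1.9, 9.8]
grip_width: 0.0438
grip_force: 45.0
```

send_rows(motion=[[[0,0,0],[0,0,0],0.2],[[0,0,0],[0,0,0],0.6],[[0,0,0],[0,0,0],1],[[0,0,0],[0,0,0],1],[[0,0,0],[0,0,0],1],[[0,0,0],[0,0,0],1]])

```text
time_s: 10.1
ee_pos: [0.5457, 0.0095, 0.0242]
eef_rot: [-3.142, 1.08, -0.049]
force: [-0.2, 0.5, 0.2]
grip_width: 0.088
grip_force: 0.0
```

send_rows(motion=[[[-0.4,0,-0.25],[0,0,0],1],[[-0.7,0,-0.38],[0,0,0],1],[[-0.8,0,-0.43],[0,0,0],1],[[-0.8,0,-0.43],[0,0,0],1],[[-0.8,0,-0.43],[0,0,0],1],[[-0.8,0,-0.43],[0,0,0],1],[[-0.6,0,-0.3],[0,0,0],1],[[0,0,0],[0,0,0],1]])

```text
time_s: 10.9
ee_pos: [0.5471, 0.0094, 0.1946]
eef_rot: [-3.142, 1.075, -0.049]
force: [-0.4, -0.1, -0.1]
grip_width: 0.0942
grip_force: 0.0
```

send_rows(motion=[[[0,0,0],[0,1,0],1],[[0,0,0],[0,1,0],1],[[0,0,0],[0,1,0],1],[[0,0,0],[0,1,0],1],[[0,0,0],[0,1,0],1],[[0,0,0],[0,1,0],1],[[0,0,0],[0,1,0],1],[[0,0,0],[0,1,0],1],[[0,0,0],[0,1,0],1],[[0,0,0],[0,0,0],1]])

```text
time_s: 11.9
ee_pos: [0.5451, 0.0096, 0.1913]
eef_rot: [-3.142, -0.002, -0.049]
force: [-0.8, -0.8, 0.9]
grip_width: 0.0937
grip_force: 0.0
```

```bash
python3 -c "
from h import *
go([.55,.01,.16])
c=cam('wrist'); save(c,'pics/w3.png')
z=cloud(c); i=c['pixels'].astype(int)
def S(a,b,cond=True): 
    return z[(z[...,0]>.47)&(z[...,0]<.65)&(abs(z[...,1]-.01)<.1)&(z[...,2]>a)&(z[...,2]<b)&cond]
P=S(.032,.05); print('handle',len(P),cv2.minAreaRect(P[:,:2].astype(np.float32)),np.median(P,0))
P=S(.006,.016); print('plate',len(P),cv2.minAreaRect(P[:,:2].astype(np.float32)),np.median(P,0))
A=np.c_[P[:,:2],np.ones(len(P))];print(np.linalg.lstsq(A,P[:,2],rcond=None)[0])
"
```

```text
t 11.9 at [0.5451 0.0096 0.1913] z [ 0.002 -0.    -1.   ] x [ 0.999 -0.049  0.002] yaw of -y -0.049
F [-0.8 -0.8  0.9] w 0.0937 0.0
shift units [ 0.16 -0.02  1.04] n>= 0.7040658213756869
handle 626 ((0.5557522773742676, 0.008800201117992401), (0.04400239884853363, 0.015572656877338886), 87.0138931274414) [0.55625183 0.00914903 0.03950893]
plate 8703 ((0.5553619861602783, 0.00888989120721817), (0.13022132217884064, 0.10018739849328995), 86.9642562866211) [0.56150397 0.00876404 0.00971116]
[-0.00055658 -0.00032575  0.01001185]
```

View pics/w3.png

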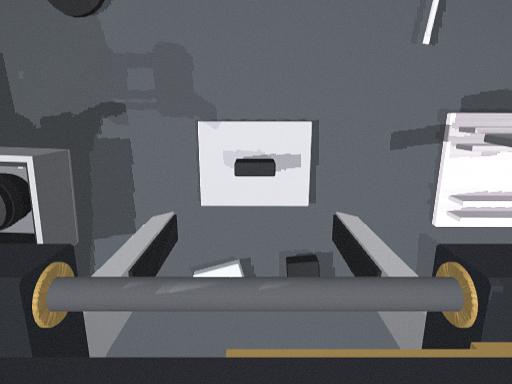

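The lid lies flat on the desk with its handle up at (255,165), centred near (0.5555, 0.009) with a yaw of −3°. Next I'll hover over the case to measure the seat accurately.

send_rows(motion=[[[0,-0.6,-0.2],[0,0,0],1],[[0,-1,-0.2],[0,0,0],1],[[0,-1,-0.2],[0,0,0],1],[[0,-1,-0.2],[0,0,0],1],[[0,-1,-0.2],[0,0,0],1],[[0,-1,0],[0,0,0],1],[[0,-1,0],[0,0,0],1],[[0,-1,0],[0,0,0],1],[[0,-1,0],[0,0,0],1],[[0,-1,0],[0,0,0],1],[[0,0,0],[0,0,0],1]])

```text
time_s: 13.05
ee_pos: [0.5603, 0.3, 0.2196]
eef_rot: [3.14, 0.004, -0.046]
force: [0.2, -0.2, 0.1]
grip_width: 0.0939
grip_force: 0.0
```

```bash
python3 -c "
from h import *
go([.555,.009,.16])
c=cam('wrist'); save(c,'pics/w4.png')
z=cloud(c); np.savez('case.npz',z=z,i=c['pixels'])
def S(a,b,x=(.44,.64)): 
    return z[(z[...,0]>x[0])&(z[...,0]<x[1])&(abs(z[...,1]-.30)<.12)&(z[...,2]>a)&(z[...,2]<b)]
P=S(.0635,.0685)
for hi in (.64,.592):
    Q=P[P[:,0]<hi]; print('rim',len(Q),cv2.minAreaRect(Q[:,:2].astype(np.float32)))
P=S(.057,.0625); print('ledge',len(P),cv2.minAreaRect(P[:,:2].astype(np.float32)))
P=S(.105,.125,(.55,.7)); print('clamp top',len(P)); 
if len(P): print(P.min(0),P.max(0),np.median(P,0))
P=S(.08,.09,(.55,.7)); print('cheeks',len(P),P.min(0),P.max(0),np.median(P,0))
"
```

```text
t 13.05 at [0.5603 0.3    0.2196] z [-0.004 -0.002 -1.   ] x [ 0.999 -0.046 -0.004] yaw of -y -0.0464
F [ 0.2 -0.2  0.1] w 0.0939 0.0
shift units [0.28 9.7  2.  ] n>= 6.602880987511955
rim 2547 ((0.5427218079566956, 0.3020946979522705), (0.14741019904613495, 0.14054419100284576), 85.05131530761719)
rim 2441 ((0.5317661166191101, 0.30304330587387085), (0.14741019904613495, 0.11855076998472214), 85.05131530761719)
ledge 2561 ((0.5448179841041565, 0.3022010624408722), (0.14526787400245667, 0.13325150310993195), 84.89066314697266)
clamp top 414
[0.60548924 0.28402674 0.10723765] [0.62008694 0.30839952 0.12148673] [0.61290212 0.29635518 0.11826893]
cheeks 366 [0.58744836 0.27683284 0.0800316 ] [0.61375337 0.31649036 0.08963312] [0.60091186 0.29711607 0.08552585]
```

View pics/w4.png

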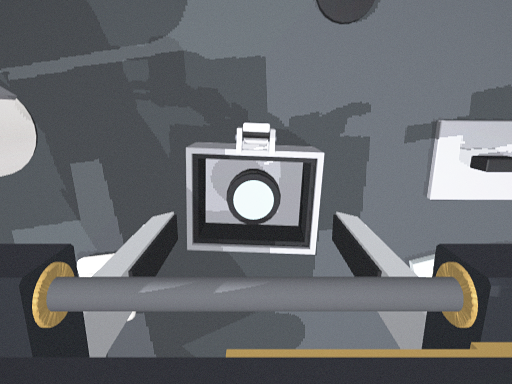

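```bash
python3 -c "
from h import *
z=np.load('case.npz')['z']
P=z[(abs(z[...,0]-.54)<.1)&(abs(z[...,1]-.3)<.12)&(z[...,2]>.0635)&(z[...,2]<.0685)][:,:2]
for a in (-.07,-.0785,-.0865,-.095):
    c,s=np.cos(a),np.sin(a); Q=P@np.array([[c,-s],[s,c]]); # into case axes
    m0=np.median(Q,0)
    ctr=np.array([.5325,.3028])@np.array([[c,-s],[s,c]]); D=Q-ctr
    far=D[(abs(D[:,1])>.03)&(abs(D[:,1])<.06)]; x0,x1=np.percentile(far[:,0],[.5,99.5]); sid=D[abs(D[:,0])<.045]; y0,y1=np.percentile(sid[:,1],[.5,99.5])
    # edge sharpness
    def slope(q,k,o):
        return np.polyfit(q[:,k],q[:,o],1)[0]
    n=far[far[:,0]<-.045]; f=far[far[:,0]>.045]; l=sid[sid[:,1]>.06]; r=sid[sid[:,1]<-.06]
    cc=ctr+[(x0+x1)/2,(y0+y1)/2]
    print(a,'ext',x1-x0,y1-y0,'ctr',(np.array([[c,-s],[s,c]])@cc).round(4),'slopes',[round(slope(q,k,o),4) for q,k,o in((n,1,0),(f,1,0),(l,0,1),(r,0,1))])
"
```

```text
-0.07 ext 0.11838769193873946 0.14773404677089313 ctr [0.5317 0.303 ] slopes [np.float64(0.016), np.float64(0.0162), np.float64(-0.02), np.float64(-0.0174)]
-0.0785 ext 0.11759645979698591 0.1472601643190395 ctr [0.5317 0.3031] slopes [np.float64(0.0076), np.float64(0.008), np.float64(-0.0117), np.float64(-0.0085)]
-0.0865 ext 0.11718255375938293 0.14711601174017536 ctr [0.5316 0.3031] slopes [np.float64(-0.0007), np.float64(-0.0002), np.float64(-0.0045), np.float64(-0.0002)]
-0.095 ext 0.11776736533527576 0.14701065345703412 ctr [0.5316 0.303 ] slopes [np.float64(-0.0093), np.float64(-0.0086), np.float64(0.0037), np.float64(0.0087)]
```

The wrist view shows the case at (255,200) with the lens inside and the clamp standing up at (257,135). That puts the seat at (0.5316, 0.3031) with a yaw of −0.0865. I'll go back for the lid.

send_rows(motion=[[[0,0.7,0],[0,0,0.05],1],[[0,1,0],[0,0,0],1],[[0,1,0],[0,0,0],1],[[0,1,0],[0,0,0],1],[[0.1,1,0.2],[0,0,0],1],[[0.1,1,0.3],[0,0,0],1],[[0.1,1,0.3],[0,0,0],1],[[0,1,0.4],[0,0,0],1],[[0,1,0.4],[0,0,0],1],[[0,1,0.4],[0,0,0],1],[[0,0,0],[0,0,0],1]])

```text
time_s: 14.2
ee_pos: [0.5527, 0.0024, 0.1594]
eef_rot: [3.141, 0.005, -0.059]
force: [-0.1, 0.6, 0.2]
grip_width: 0.0935
grip_force: 0.0
```

```bash
python3 -c "
from h import *
go([.5555,.009,.016])"
```

```text
t 14.2 at [0.5527 0.0024 0.1594] z [-0.005 -0.    -1.   ] x [ 0.998 -0.059 -0.005] yaw of -y -0.0593
F [-0.1  0.6  0.2] w 0.0935 0.0
shift units [ 0.1  -0.23  4.78] n>= 3.1913153916857895
```

send_rows(motion=[[[0.1,-0.2,0.6],[0,0.04,-0.05],1],[[0,0,1],[0,0,0],1],[[0,0,1],[0,0,0],1],[[0,0,1],[0,0,0],1],[[0,0,0.7],[0,0,0],1],[[0,0,0.4],[0,0,0],1],[[0,0,0],[0,0,0],1]])

```text
time_s: 14.9
ee_pos: [0.5571, 0.0118, 0.0191]
eef_rot: [3.142, -0.002, -0.049]
force: [0.2, -0.0, -0.2]
grip_width: 0.0942
grip_force: 0.0
```

```bash
python3 -c "
from h import *
go([.5555,.009,.016])"
```

```text
t 14.9 at [0.5571 0.0118 0.0191] z [ 0.002 -0.    -1.   ] x [ 0.999 -0.049  0.002] yaw of -y -0.0494
F [ 0.2 -0.  -0.2] w 0.0942 0.0
shift units [-0.05  0.1   0.1 ] n>= 0.10017720048267167
```

send_rows(motion=[[[-0.03,0.06,0.06],[0,0,0],1],[[0,0,0],[0,0,0],-1],[[0,0,0],[0,0,0],-1],[[0,0,0],[0,0,0],-1],[[0,0,0],[0,0,0],-1],[[0,0,0],[0,0,0],-1],[[0,0,0],[0,0,0],-1],[[0,0,0],[0,0,0],-1],[[0,0,0],[0,0,0],-1],[[0,0,0],[0,0,0],-1]], squeeze=45)

```text
time_s: 15.9
ee_pos: [0.5567, 0.01, 0.0186]
eef_rot: [3.142, -0.005, -0.049]
force: [0.4, -1.9, 0.6]
grip_width: 0.0436
grip_force: 45.0
```

send_rows(motion=[[[0,0,-0.3],[0,0,0],-1],[[0,0,-0.7],[0,0,0],-1],[[0,0,-1],[0,0,0],-1],[[0,0,-1],[0,0,0],-1],[[0,0,-1],[0,0,0],-1],[[0,0,-0.6],[0,0,0],-1],[[0,0,0],[0,0,0],-1]])

```text
time_s: 16.6
ee_pos: [0.557, 0.0101, 0.1594]
eef_rot: [-3.141, -0.009, -0.049]
force: [0.1, -1.2, -2.7]
grip_width: 0.044
grip_force: 45.0
```

```bash
cat >> h.py <<'E'
def lidm():
    "held lid: plate and handle centre by wrist cam, given TCP height"
    o=get_obs(); e=o['ee_pos']; c=cam('wrist'); z=cloud(c)
    near=(abs(z[...,0]-e[0])<.08)&(abs(z[...,1]-e[1])<.1)
    P=z[near&(z[...,2]>e[2]-.015)&(z[...,2]<e[2]+.003)]
    h=np.median(P[:,2]); P=P[abs(P[:,2]-h)<.004]
    r=cv2.minAreaRect(P[:,:2].astype(np.float32)); print('plate',len(P),r,'z',h,np.linalg.lstsq(np.c_[P[:,:2]-P[:,:2].mean(0),np.ones(len(P))],P[:,2],rcond=None)[0].round(4)); return P
E
python3 -c "
from h import *
go([.5316,.3031,.16]); lidm()"
```

```text
t 16.6 at [0.557  0.0101 0.1594] z [ 0.009 -0.    -1.   ] x [ 0.999 -0.049  0.009] yaw of -y -0.0491
F [ 0.1 -1.2 -2.7] w 0.044 45.0
shift units [-1.32 -9.71 -0.03] n>= 6.534413866800784
plate 18366 ((0.5628153681755066, 0.009436458349227905), (0.13089093565940857, 0.08587633818387985), 87.12886047363281) z 0.15066870870786125 [ 0.0011 -0.0002  0.1506]
```

The lid is held level with its centre 1 mm from the TCP. Now to the case.

send_rows(motion=[[[-0.1,-0.6,0],[0,0,0.1],-1],[[-0.1,-0.95,0],[0,0,0.1],-1],[[-0.1,-0.95,0],[0,0,0.11],-1],[[-0.1,-0.95,0],[0,0,0],-1],[[-0.1,-0.95,0],[0,0,0],-1],[[-0.1,-0.95,0],[0,0,0],-1],[[-0.1,-0.95,0],[0,0,0],-1],[[-0.1,-0.95,0],[0,0,0],-1],[[-0.1,-0.95,0],[0,0,0],-1],[[-0.1,-0.95,0],[0,0,0],-1],[[0,-0.5,0],[0,0,0],-1],[[0,0,0],[0,0,0],-1]])

```text
time_s: 17.85
ee_pos: [0.5488, 0.3022, 0.1549]
eef_rot: [3.141, -0.003, -0.085]
force: [-0.2, -0.1, -2.1]
grip_width: 0.0436
grip_force: 45.0
```

```bash
python3 -c "
from h import *
go([.5328,.3034,.09]); lidm(); go([.5328,.3034,.09])"
```

```text
t 17.85 at [0.5488 0.3022 0.1549] z [ 0.003 -0.001 -1.   ] x [ 0.996 -0.084  0.003] yaw of -y -0.0846
F [-0.2 -0.1 -2.1] w 0.0436 45.0
shift units [-0.54  0.    2.16] n>= 1.48635413722661
plate 18378 ((0.5546393990516663, 0.3014005422592163), (0.13053882122039795, 0.08577322214841843), 85.08016967773438) z 0.1460722817297632 [-0.0048 -0.0005  0.146 ]
t 17.9 at [0.549  0.3009 0.1552] z [ 0.003 -0.001 -1.   ] x [ 0.996 -0.085  0.003] yaw of -y -0.0855
F [-0.1  0.4 -2.4] w 0.0436 45.0
shift units [-0.55 -0.04  2.17] n>= 1.4936224965705027
```

send_rows(motion=[[[-0.27,0,0.3],[0,0,0],-1],[[-0.26,0,0.6],[0,0,0],-1],[[0,0,0.6],[0,0,0],-1],[[0,0,0.4],[0,0,0],-1],[[0,0,0],[0,0,0],-1],[[0,0,0],[0,0,0],-1]])

```text
time_s: 18.5
ee_pos: [0.5342, 0.3019, 0.0998]
eef_rot: [-3.141, -0.005, -0.087]
force: [-0.3, -0.3, -1.3]
grip_width: 0.0437
grip_force: 45.0
```

```bash
python3 -c "
from h import *
go([.5328,.3034,.08]); P=lidm(); go([.5328,.3034,.08])
a=-.0865;c,s=np.cos(a),np.sin(a);D=(P[:,:2]-[.5316,.3031])@np.array([[c,-s],[s,c]])
print('case-frame extents',np.percentile(D,[.3,99.7],axis=0))"
```

```text
t 18.5 at [0.5342 0.3019 0.0998] z [ 0.005 -0.    -1.   ] x [ 0.996 -0.087  0.005] yaw of -y -0.0871
F [-0.3 -0.3 -1.3] w 0.0437 45.0
shift units [-0.05 -0.05  0.66] n>= 0.4417760849531229
plate 18578 ((0.5547958612442017, 0.2998860478401184), (0.13054387271404266, 0.11550744622945786), 84.976318359375) z 0.09093000868574362 [-0.0032  0.0004  0.0909]
t 18.55 at [0.5343 0.3022 0.1002] z [ 0.006  0.    -1.   ] x [ 0.996 -0.087  0.006] yaw of -y -0.0868
F [ 0.9 -0.7 -1.1] w 0.0434 45.0
shift units [-0.06 -0.04  0.67] n>= 0.45097679206311636
case-frame extents [[-0.0334881  -0.065294  ]
 [ 0.07300015  0.06284056]]
```

```bash
python3 -c "
from h import *
P=lidm(); 
a=-.0865;c,s=np.cos(a),np.sin(a);D=(P[:,:2]-[.5316,.3031])@np.array([[c,-s],[s,c]])
q=D[abs(D[:,1])>.03]; print('x far edge',np.percentile(q[:,0],[99,99.5,99.9,100])); q=D[abs(D[:,0])<.03]; print('y',np.percentile(q[:,1],[0,.1,.5,99.5,99.9,100]))"
```

```text
plate 18566 ((0.554381251335144, 0.30030155181884766), (0.13031519949436188, 0.11435523629188538), 85.04293060302734) z 0.09136153350777719 [-0.0023  0.0005  0.0914]
x far edge [0.05110712 0.05140863 0.05153807 0.05160105]
y [-0.06597737 -0.06562994 -0.06487823  0.06293591  0.06357569  0.06433827]
```

send_rows(motion=[[[-0.04,-0.03,0],[0,0,0],-1],[[0,0,0.15],[0,0,0],-1],[[0,0,0.15],[0,0,0],-1],[[0,0,0.13],[0,0,0],-1],[[0,0,0.1],[0,0,0],-1],[[0,0,0.06],[0,0,0],-1],[[0,0,0],[0,0,0],-1]])

```text
time_s: 19.3
ee_pos: [0.5326, 0.3033, 0.0813]
eef_rot: [3.141, -0.004, -0.086]
force: [0.2, -0.4, -2.6]
grip_width: 0.0434
grip_force: 45.0
```

send_rows(motion=[[[0,0,0.05],[0,0,0],-1],[[0,0,0.04],[0,0,0],-1],[[0,0,0.03],[0,0,0],-1],[[0,0,0],[0,0,0],-1]])

```text
time_s: 19.7
ee_pos: [0.5328, 0.3034, 0.0786]
eef_rot: [-3.141, -0.005, -0.086]
force: [-3.1, -1.2, 3.3]
grip_width: 0.0436
grip_force: 45.0
```

```bash
python3 -c "
from h import *
go([.5328,.3034,.078]); lidm()"
```

```text
t 19.7 at [0.5328 0.3034 0.0786] z [ 0.005 -0.    -1.   ] x [ 0.996 -0.086  0.005] yaw of -y -0.0863
F [-3.1 -1.2  3.3] w 0.0436 45.0
shift units [-0.    0.    0.02] n>= 0.013252520144428775
plate 21068 ((0.5512635707855225, 0.30136552453041077), (0.14689578115940094, 0.11148646473884583), 85.05227661132812) z 0.06958958860466533 [-0.0172  0.0012  0.0693]
```

The plate top reads about 0.070, so it is seated. I'll release, lift and check.

send_rows(motion=[[[0,0,0],[0,0,0],0],[[0,0,0],[0,0,0],0.3],[[0,0,0],[0,0,0],0.5],[[0,0,0],[0,0,0],0.5],[[0,0,-0.5],[0,0,0],0.5],[[0,0,-1],[0,0,0],0.5],[[0,0,-1],[0,0,0],0.5],[[0,0,-1],[0,0,0],0.5],[[0,0,-0.8],[0,0,0],0.5],[[0,0,0],[0,0,0],0.5]])

```text
time_s: 20.75
ee_pos: [0.5332, 0.3039, 0.2119]
eef_rot: [-3.138, -0.011, -0.086]
force: [0.7, 0.8, 0.1]
grip_width: 0.0707
grip_force: 0.0
```

```bash
python3 -c "
from h import *
go([.63,.2945,.16]); c=cam('wrist'); z=cloud(c); save(c,'pics/w5.png')
a=-.0865;c_,s=np.cos(a),np.sin(a);D=(z[...,:2]-[.5316,.3031])@np.array([[c_,-s],[s,c_]])
Z=z[...,2]
m=(abs(D[...,0])<.047)&(abs(D[...,1])<.062)&(abs(D[...,0])>.012)&(Z>.06)&(Z<.08); A=np.c_[D[m],np.ones(m.sum())]; print('plate',m.sum(),np.linalg.lstsq(A,Z[m],rcond=None)[0].round(4))
m=(abs(D[...,0])<.02)&(abs(D[...,1])<.04)&(Z>.09)&(Z<.11); print('handle',m.sum(),cv2.minAreaRect(D[m].astype(np.float32)))
m=(D[...,0]>.05)&(D[...,0]<.13)&(abs(D[...,1])<.03)&(Z>.092); print('clamp',D[m].min(0),D[m].max(0),Z[m].max()); 
for lo in np.arange(.09,.125,.006):
    k=m&(Z>lo)&(Z<lo+.006); 
    if k.sum(): print(lo.round(3),k.sum(),np.percentile(D[k][:,0],[2,98]).round(4))
"
```

```text
t 20.75 at [0.5332 0.3039 0.2119] z [ 0.011  0.003 -1.   ] x [ 0.996 -0.086  0.011] yaw of -y -0.0864
F [0.7 0.8 0.1] w 0.0707 0.0
shift units [3.22 0.04 1.77] n>= 2.4502368321468717
plate 7566 [-0.0003  0.      0.0697]
handle 816 ((0.00020982511341571808, 0.00024618953466415405), (0.043613892048597336, 0.015904013067483902), 89.968994140625)
clamp [ 0.07221748 -0.01162025] [0.08733305 0.01190498] 0.12102944603542147
0.09 35 [0.0722 0.074 ]
0.096 22 [0.0739 0.0739]
0.102 4 [0.0745 0.0745]
0.108 73 [0.0744 0.076 ]
0.114 378 [0.0767 0.0873]
0.12 17 [0.0785 0.0847]
```

View pics/w5.png

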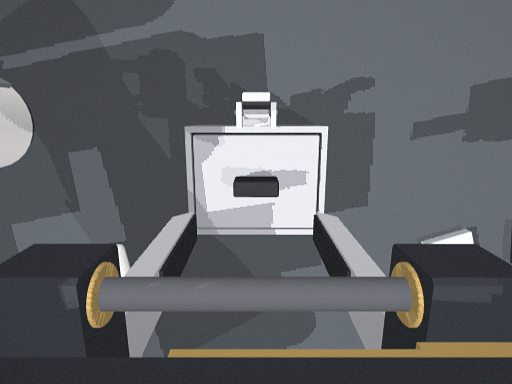

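The lid is seated within 0.3 mm and level. The handle is at (257,187) and the clamp stands up at (257,105). I'll shut the fingers and go behind the clamp arm.

send_rows(motion=[[[0.7,0,0],[0,0,0],-1],[[0.8,0,0],[0,0,0],-1],[[0.8,0,0],[0,0,0],-1],[[0.8,0,0],[0,0,0],-1],[[0.7,0,0],[0,0,0],-1],[[0,0,0],[0,0,0],-1],[[0,0,0.6],[0,0,0],-1],[[0,0,0.9],[0,0,0],-1],[[0,0,0.9],[0,0,0],-1],[[0,0,0.7],[0,0,0],-1],[[0,0,0.4],[0,0,0],-1],[[0,0,0],[0,0,0],-1]], squeeze=20)

```text
time_s: 22.0
ee_pos: [0.6451, 0.2934, 0.1007]
eef_rot: [3.14, -0.002, -0.086]
force: [0.1, 1.5, 0.3]
grip_width: 0.0004
grip_force: 0.0
```

```bash
python3 -c "
from h import *
go([.5316+.05*.9963,.3031-.05*.0864,.104])"
```

```text
t 22.0 at [0.6451 0.2934 0.1007] z [ 0.002 -0.001 -1.   ] x [ 0.996 -0.086  0.002] yaw of -y -0.0862
F [0.1 1.5 0.3] w 0.0004 0.0
shift units [-2.13  0.   -0.11] n>= 1.422435329518944
```

send_rows(motion=[[[-0.3,0,-0.1],[0,0,0],-1],[[-0.3,0,0],[0,0,0],-1],[[-0.3,0,0],[0,0,0],-1],[[-0.3,0,0],[0,0,0],-1],[[-0.3,0,0],[0,0,0],-1],[[-0.3,0,0],[0,0,0],-1],[[-0.3,0,0],[0,0,0],-1],[[0,0,0],[0,0,0],-1]])

```text
time_s: 22.8
ee_pos: [0.5824, 0.2993, 0.1061]
eef_rot: [-3.141, -0.005, -0.086]
force: [0.7, 0.1, 1.4]
grip_width: 0.0002
grip_force: 0.4
```

```bash
cat > cl.py <<'E'
from h import *
go([.5316+.04*.9963,.3031-.04*.0864,.083]); c=cam('wrist'); z=cloud(c)
D=(z[...,:2]-[.5316,.3031])@np.array([[.9963,.0864],[-.0864,.9963]]); Z=z[...,2]
m=(abs(D[...,0])<.047)&(abs(D[...,1])<.062)&(abs(D[...,1])>.03)&(Z>.06)&(Z<.08); print('plate',np.median(Z[m]))
m=(D[...,0]>.015)&(D[...,0]<.09)&(abs(D[...,1])<.011)&(Z>.074)&(Z<.125)
for lo in np.arange(.015,.09,.006):
    k=m&(D[...,0]>lo)&(D[...,0]<lo+.006)
    if k.sum(): print(lo.round(3),k.sum(),np.percentile(Z[k],[2,50,98]).round(4))
E
python3 cl.py
```

```text
t 22.8 at [0.5824 0.2993 0.1061] z [ 0.005 -0.    -1.   ] x [ 0.996 -0.086  0.005] yaw of -y -0.0858
F [0.7 0.1 1.4] w 0.0002 0.4
shift units [-0.37  0.02  0.77] n>= 0.5686613441972974
plate 0.06978757213273393
0.051 34 [0.0931 0.0943 0.0952]
0.057 735 [0.0889 0.0954 0.1244]
0.063 351 [0.0838 0.0868 0.0898]
0.069 324 [0.0812 0.0827 0.0848]
0.075 199 [0.0758 0.08   0.0824]
```

send_rows(motion=[[[-0.2,0,0.1],[0,0,0],-1],[[-0.17,0,0.15],[0,0,0],-1],[[0,0,0.2],[0,0,0],-1],[[0,0,0.2],[0,0,0],-1],[[0,0,0.12],[0,0,0],-1],[[0,0,0],[0,0,0],-1]])

```text
time_s: 23.45
ee_pos: [0.5723, 0.2999, 0.0815]
eef_rot: [3.141, -0.004, -0.086]
force: [0.3, 0.6, 0.3]
grip_width: 0.0005
grip_force: 0.0
```

send_rows(motion=[[[0,0,0.05],[0,0,0],-1],[[0,0,0.04],[0,0,0],-1],[[0,0,0],[0,0,0],-1]])

```text
time_s: 23.75
ee_pos: [0.5726, 0.2999, 0.0812]
eef_rot: [-3.141, -0.005, -0.086]
force: [-10.4, -3.9, 20.9]
grip_width: 0.0003
grip_force: 10.3
```

```bash
python3 cl.py
```

```text
t 23.75 at [0.5726 0.2999 0.0812] z [ 0.005 -0.    -1.   ] x [ 0.996 -0.086  0.005] yaw of -y -0.0864
F [-10.4  -3.9  20.9] w 0.0003 10.3
shift units [-0.04  0.01 -0.06] n>= 0.04821530750063348
plate 0.06977101426200513
0.045 311 [0.0798 0.1071 0.1242]
0.051 1250 [0.0799 0.0998 0.124 ]
0.057 361 [0.0796 0.0808 0.0821]
0.063 363 [0.0796 0.0809 0.0823]
0.069 390 [0.0812 0.0825 0.0838]
0.075 230 [0.0774 0.0803 0.0827]
```

Pressing with 21 N, the arm is level with its upper face at 0.081. I'll lift off and verify.

send_rows(motion=[[[0,0,-0.3],[0,0,0],-1],[[0,0,-0.8],[0,0,0],-1],[[0,0,-1],[0,0,0],-1],[[0,0,-1],[0,0,0],-1],[[0,0,-1],[0,0,0],-1],[[-0.6,0,-0.3],[0,0,0],-1],[[-0.6,0,0],[0,0,0],-1],[[0,0,0],[0,0,0],-1]])

```text
time_s: 24.6
ee_pos: [0.535, 0.3033, 0.2116]
eef_rot: [-3.141, -0.005, -0.086]
force: [0.2, 0.1, -0.3]
grip_width: 0.0002
grip_force: 0.0
```

```bash
sed -i "s#c=cam('wrist')#c=cam('wrist');save(c,'pics/w6.png')#" cl.py; python3 cl.py
```

```text
t 24.6 at [0.535  0.3033 0.2116] z [ 0.005 -0.    -1.   ] x [ 0.996 -0.085  0.005] yaw of -y -0.0856
F [ 0.2  0.1 -0.3] w 0.0002 0.0
shift units [1.2  0.02 4.29] n>= 2.97109697310015
plate 0.06972980013209744
0.027 88 [0.0793 0.0807 0.0821]
0.033 134 [0.0791 0.0806 0.0818]
0.039 149 [0.0795 0.0807 0.0821]
0.045 140 [0.0793 0.0809 0.0821]
0.051 138 [0.0794 0.0807 0.0821]
0.057 138 [0.079  0.0806 0.082 ]
0.063 161 [0.0792 0.0807 0.0825]
0.069 138 [0.0812 0.0825 0.0841]
0.075 69 [0.0779 0.0807 0.0824]
```

View pics/w6.png

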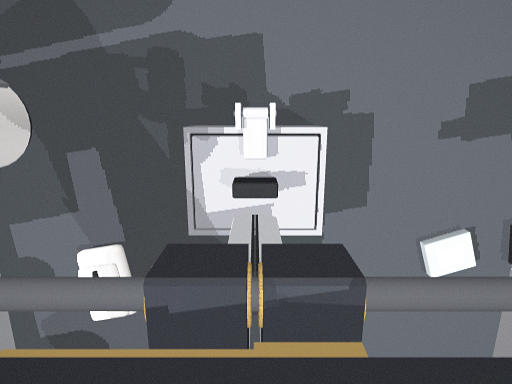

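The clamp lies level on the lid at (256,135), flat at 0.0807 along its whole length. The lid is seated and the robot touches nothing.

```bash
python3 -c "
from station import *
print(hand_in())"
```

```text
the job is handed in; nothing more can be done
None
```

I closed the case and handed the job in at about 25 s: in the last camera check the larger lid was fully home in the recess and the clamp lay level on it, but `hand_in()` gave no verdict.

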